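Press the cap mat home

ROBOT

A 7-joint arm with a two-finger parallel gripper is mounted at the origin on the work surface. World frame = base frame: x ahead of the robot, y to its left, z up, the work surface at z = 0. Lengths are in mm, angles in degrees, forces in N, time in s.
With the tool pointing down it reaches from about 425 to 875 mm from the base axis. Payload 4.7 kg.
Tool frame: the origin (TCP) lies on the front face of the gripper's body, between the roots of the fingers; the fingertips stand 73 mm ahead of it and the grasp point (between the pads) lies 54 mm ahead of it; z points along the fingers, y is the direction in which the jaws open and shut (so a half turn about z gives the same grasp; the last joint's range is limited). The gripper opens to 85 mm and grips with 20 to 120 N. Pads are 22 mm wide; open, the fingers measure 114 mm over their backs; the gripper's body (76 mm by 85 mm) begins 54 mm behind the grasp point. The pads swing forward as they close: fully open they stand 13 mm farther back than shut.
Start: joints at [-66.973, 18.392, -4.016, 83.108, 1.295, 78.541, -3.26], TCP at [245.822, 601.738, 303.949] pointing down, gripper open.
Joint ranges: [-163.93, 163.93], [-17.29, 119.83], [-79.2, 71.16], [3.27, 140.29], [-89.18, 269.18], [5.43, 117.66], [-154.24, 154.24]. Speed limits (degrees/s): [147.25, 147.25, 180, 180, 180, 180, 180].

INTERFACE

Orientations are given as a 3x3 rotation matrix whose columns are the frame's x, y, z axes.
In Python, from cell import get_state, grab_frame, get_calibration, job_done gives the robot as it stands.
- The arm moves only by the tool arm_command, never from a script. Its argument "commands" is a list of rows, each an object with "claw": the gripper's target within -1 to 1 (shut at 1, half-way at 0, fully open at -1); "delta_pos": the shift along the tool's x, y, z in mm, a list of three; "twist": the turn, a rotation vector about the tool's x, y, z in degrees, a list of three. A call has 1 to 8 rows; each row shifts and turns the commanded pose from where the row before left it, along the tool's axes as they then stand; what a row does not reach is not made up. A row lasts 1/12 s, in which the tool goes at most 41.7 mm and 7.16 degrees, less where a joint would pass 70% of its speed; a pose out of reach is approached as far as the arm can. A call with a gripper value outside its range is refused whole. The fingers move at their own pace and stop on an object; "grip_force" is the grip in N (left out, the last holds). Time passes only in rows, so rows that do not move let the fingers close. It gives the time, the measured TCP pose, the force and the opening at its end, in the units of the state.
- get_state(): the state, without advancing time (a new reading comes with each control period).
- grab_frame(name): name is "side" or "top"; returns the picture (384x512x3 uint8, blue, green, red); there is no depth.
- get_calibration(name): a dict with "fovy" (degrees; the focal length in pixels is half the picture's height over the tangent of half this angle, whatever the lens; pixels are square), "cx", "cy" (the principal point, pixels), "extrinsics" (4x4, takes a point from camera to world coordinates). Camera axes: x right, y up, looking along -z (the intrinsics and any distortion apply to the point x, -y, -z); pixel columns grow to the right and rows downward; lengths in mm; the calibration is good to about 2 mm. A picture is of the moment at which its call begins. get_calibration takes no time and is no camera call.
- job_done(): hands the job in, once; it reports no verdict.
The state is a dict: "clock": time; "joint_positions": joint angles; "qd": joint speeds; "tau": joint torques, N m; "eef_pos": TCP position; "orientation": TCP orientation; "ft_force": force on the tool from outside, world axes, zero at the start; "wrist_torque": the same for the moment, N m; "gripper_width": finger opening in mm.
Only numpy, scipy, OpenCV 4.12 (cv2) and the standard library are available. Lean on these libraries where they do the work, as an engineer would, in place of code of your own. Each camera call takes 0.05 s, during which the arm holds its last target.

TASK

Seat the blue cap mat on the deep-well plate with the hand press: draw the red lock bar back to free the handle, pull the handle down until the mat is fully home, and lean on it firmly, without crushing the plate, for a good second. Then ease the handle back to the top, never letting it spring up by itself, and slide the lock bar home again. Leave the tube rack, tip box and bottle alone.

Things in the scene. Friction and masses are not known exactly. Their poses are not given: they have to be found in the camera images.
- press: Hand press fixed to the bench: white base 235 x 210 mm and side cheeks, grey head 100 x 146 mm, its top 215 mm up. Origin on the bench under its middle; z up, x from the operator's front (handle side) to the back, y along the crossbar. The handle's pivot axis is parallel to y through x = 30 mm, z = 160 mm. The handle drives the pad straight down at a fixed ratio; the pad is stiffly springy.
- handle (a joint): Angle of the U-shaped pull-down handle, rad: 0 = fully up (35 degrees above level, crossbar towards the operator), grows as it is pulled down, ends at 0.80. A spring lifts it always and throws it up if let go. With the lock bar in it has about 2 degrees of play. The mat gets home somewhere between 0.3 and 0.65 rad: the height of the nest is set differently from day to day.
- grip (a point): Middle of the handle's crossbar, on its axis: black sleeve 27 mm thick, 130 mm long along the press's y, 190 mm from the pivot axis, clear beneath; side arms 92 mm either side. It turns in a pinch as the handle swings. Pull needed here: 2 to 6 N before the mat is met, about 10 N while the mat goes in, then 1.5 N more per mm once home. 16 to 28 N is a firm press, over 35 N crushes the plate.
- lock_bar (a joint): Travel of the lock bar, m: 0 = in (its steel end stands between two teeth on the handle's left hub and locks the handle), 0.034 = drawn back to its stop. It slides along the press's -y and stays where it is left; about 4 N moves it. The handle is free beyond 0.02; draw it to the stop. It goes in again only with the handle at the top.
- lock_tab (a point): Grasp point on the red upright tab of the lock bar, on top of the head, at x = 30, y = 30 (lock bar in), z = 260 mm of the press. The tab is 14 mm thick (along x) and 36 mm wide (along y), its top 21 mm above this point; the lock bar (16 mm wide) lies 31 mm below it. Two bridges over the bar, 40 mm long in x, 20 mm high on the head, stand at y = 62 and -62 mm.
- pad: Black pressure pad under the ram, 78 x 114 x 8 mm, origin at the centre of its underside. It presses on the cap mat.
- plate: White 96-well deep-well plate, 86 x 128 x 41 mm, held in the nest under the pad; origin at the centre of its underside. It stays there.
- cap_mat: Blue cap mat, a slab 80 x 122 x 4 mm with plugs beneath it, lying on the plate; origin at the centre of the slab's underside. It starts with its underside 6 mm above the plate's top (47 mm above the plate's origin), and is fully home when it lies on the plate's top (41 mm above the plate's origin). It stays where it is pressed.
- tube_rack: Loose green tube rack, 74 x 170 x 75 mm with three blue-capped tubes 108 mm high, at the right of the press; origin at the centre of its underside. To be left alone.
- tip_box: Loose teal pipette tip box with pale lid, 85 x 122 x 76 mm, at the left of the press; origin at the centre of its underside. To be left alone.
- reagent: Loose amber reagent bottle, 62 mm across, 135 mm high, at the left of the press; origin at the centre of its underside. To be left alone.

How it is judged (in metres and radians):
On the way, in this order (a step that is already met when the one before it is completed fails the run):
1. the lock bar is drawn back, clear of the handle's teeth (value of joint lock_bar above 0.022 m), for 0.2 s.
2. the mat is fully home and the pad presses it firmly for a second (z of cap_mat in the frame of plate below 0.0418 m and contact force between pad and cap_mat above 35 N), for 0.9 s.
3. the handle is back at the top (value of joint handle below 0.07 rad), for 0.2 s.
At the end, for the whole second after the job is handed in: The cap mat lies fully home on the plate (within 0.8 mm), the handle is at rest at the top (within 0.07 rad) and the lock bar is in again (within 8 mm of fully in), locking it; the rack, tip box and bottle stand upright where they were (z of cap_mat in the frame of plate below 0.0418 m and value of joint handle below 0.07 rad and value of joint lock_bar below 0.008 m and angle between each of tube_rack, tip_box, reagent's own z axis and vertical below 0.1 rad and velocity of joint handle between -0.05 and 0.05 rad/s); the robot touches nothing.
It fails at once if the plate is crushed: more than 120 N between pad and mat (about 35 N at the crossbar) (contact force between pad and cap_mat above 120 N).
It fails at once if the handle is let go and springs up (faster than 3 rad/s) (velocity of joint handle below -3 rad/s).
It fails at once if the tube rack is pushed more than 20 mm (distance of tube_rack from where it was at the start of the episode above 0.02 m).
It fails at once if the tip box is pushed more than 20 mm (distance of tip_box from where it was at the start of the episode above 0.02 m).
It fails at once if the bottle is pushed more than 20 mm (distance of reagent from where it was at the start of the episode above 0.02 m).
It also fails if it takes over 70 s, if anything falls off the work surface, if the arm or the gripper's body presses on something with over 40 N, if the wrist force passes 120 N, or if a joint passes its speed limit or range.

## Working session

There is one attempt and no reset: what is moved stays moved. The work goes in short steps, Python scripts to look and compute and a tool call to move; the robot and the scene stay as the last step left them, time stands still between calls to the robot, and variables do not carry over. Pictures are saved under pics/ and viewed, and the job is handed in when it is done.

Besides the shell and the picture viewer there is one more tool, called after "Emit:" by a JSON object that holds its "fn" and its "kwargs", one argument or row to a line. arm_command: Moves the arm, as the interface text tells. Its arguments: {"type":"object","properties":{"commands":{"type":"array"},"grip_force":{"type":"number"}},"required":["commands"]}

```bash
mkdir -p pics; ls; python3 - <<'E'
from cell import *
import cv2,json
s=get_state();print(s)
for n in("side","top"):
    f=grab_frame(n);cv2.imwrite(f"pics/{n}0.png",f);c=get_calibration(n);print(n,c)
E
```

```text
pics
{'clock': 0.0, 'joint_positions': array([-66.97416591,  18.43851782,  -4.01416537,  83.17509498,
         1.29580077,  78.54156618,  -3.25918785]), 'qd': array([ 0.01631861,  0.06886992, -0.01204438, -0.0298062 ,  0.08610044,
       -0.04496087,  0.00347304]), 'tau': array([ 6.53366828e-05, -4.93585074e+01, -3.82239791e-01, -3.14327645e+01,
        1.29310667e-02,  1.16476341e-02,  2.33166122e-05]), 'eef_pos': array([245.68920753, 601.34139619, 302.82764439]), 'orientation': array([[-9.25762403e-01,  3.78105275e-01, -6.11486551e-04],
       [ 3.78105750e-01,  9.25760618e-01, -1.82209859e-03],
       [-1.22854923e-04, -1.91803695e-03, -9.99998153e-01]]), 'ft_force': array([ 0.47975076, -0.02032281, -0.44906315]), 'wrist_torque': array([-0.06395069,  0.03519667,  0.03942809]), 'gripper_width': 85.03269585523263}
side {'fovy': 46.00314091021764, 'cx': 262.03286474655465, 'cy': 178.81561921458984, 'extrinsics': array([[ 6.83686910e-01,  4.63200515e-01, -5.63930397e-01,
         4.02659485e+01],
       [-7.29572911e-01,  4.15622272e-01, -5.43121989e-01,
        -5.07154115e+02],
       [-1.71923526e-02,  7.82753735e-01,  6.22094055e-01,
         7.75788984e+02],
       [ 0.00000000e+00,  0.00000000e+00,  0.00000000e+00,
         1.00000000e+00]])}
top {'fovy': 46.88228089643087, 'cx': 248.7827054777225, 'cy': 197.54395139431463, 'extrinsics': array([[ 5.15295267e-03,  9.85472766e-01, -1.69755340e-01,
         4.39607532e+02],
       [-9.99681780e-01,  9.26863386e-03,  2.34612552e-02,
         4.62920184e+01],
       [ 2.46938281e-02,  1.69580425e-01,  9.85206930e-01,
         1.24018269e+03],
       [ 0.00000000e+00,  0.00000000e+00,  0.00000000e+00,
         1.00000000e+00]])}
```

View pics/side0.png

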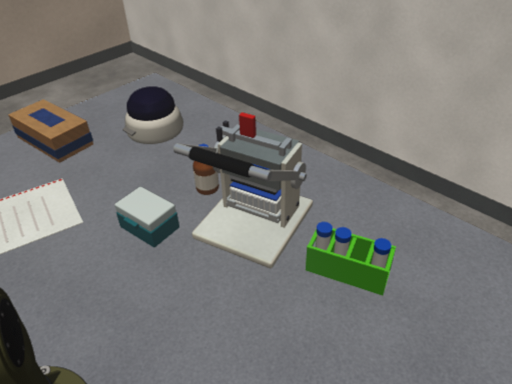

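View pics/top0.png

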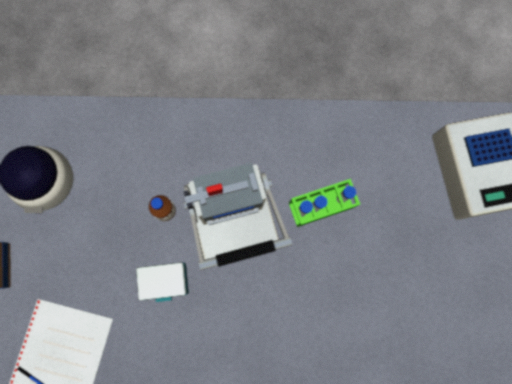

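The top view shows the crossbar sleeve at about (246,253) and the red tab at (215,188), with the press yawed roughly 16°. In the side view the sleeve is at (222,160) and the tab at (248,124). Next I'll measure these.

```bash
cat > h.py <<'E'
import numpy as np,cv2
from cell import *
C={n:get_calibration(n) for n in("side","top")}
def ray(n,uv):
    c=C[n];f=192/np.tan(np.radians(c["fovy"]/2));E=c["extrinsics"]
    d=E[:3,:3]@np.array([(uv[0]-c["cx"])/f,-(uv[1]-c["cy"])/f,-1.]);return E[:3,3],d/np.linalg.norm(d)
def onz(n,uv,z):
    o,d=ray(n,uv);return o+d*(z-o[2])/d[2]
def tri(a,b):
    o1,d1=ray("side",a);o2,d2=ray("top",b)
    t=np.linalg.lstsq(np.c_[d1,-d2],o2-o1,rcond=None)[0]
    p,q=o1+d1*t[0],o2+d2*t[1];return (p+q)/2,np.linalg.norm(p-q)
def proj(n,P):
    c=C[n];f=192/np.tan(np.radians(c["fovy"]/2));E=c["extrinsics"]
    p=E[:3,:3].T@(np.asarray(P)-E[:3,3]);return np.array([c["cx"]-f*p[0]/p[2],c["cy"]+f*p[1]/p[2]])
def comp(m,roi):
    x0,y0,x1,y1=roi;mm=np.zeros_like(m,np.uint8);mm[y0:y1,x0:x1]=m[y0:y1,x0:x1]
    k,l,s,c=cv2.connectedComponentsWithStats(mm.astype(np.uint8));i=1+np.argmax(s[1:,4])
    return (l==i),s[i],c[i]
E
python3 - <<'E'
from h import *
R={}
for n,rs,rt in(("side",(185,135,275,185),(235,105,265,140)),("top",(210,235,285,270),(200,178,228,200))):
    f=cv2.imread(f"pics/{n}0.png").astype(int)
    red=(f[...,2]>110)&(f[...,1]<60)&(f[...,0]<60)
    m,s,c=comp(red,rt);print(n,"tab",s,c, cv2.minAreaRect(np.argwhere(m)[:,::-1].astype(np.float32)))
    blk=f.max(2)<45
    m2,s2,c2=comp(blk,rs);r=cv2.minAreaRect(np.argwhere(m2)[:,::-1].astype(np.float32));print("sleeve",s2,c2,r)
    b=cv2.boxPoints(r)
    e=sorted([(np.linalg.norm(b[i]-b[(i+1)%4]),(b[i]+b[(i+1)%4])/2) for i in range(4)],key=lambda t:t[0])[:2]
    e=sorted([x[1] for x in e],key=lambda p:p[0]);R[n]=(c,c2,e);print(e)
print("tab",tri(R["side"][0],R["top"][0]));print("grip",tri(R["side"][1],R["top"][1]))
L=tri(R["side"][2][0],R["top"][2][0]);Q=tri(R["side"][2][1],R["top"][2][1]);print(L,Q,np.linalg.norm(L[0]-Q[0]))
d=L[0]-Q[0];print("yaw",np.degrees(np.arctan2(-d[0],d[1])),(L[0]+Q[0])/2)
for n in R:
  f=cv2.imread(f"pics/{n}0.png");x,y=map(int,R[n][0]);cr=f[y-50:y+100,x-80:x+90];cv2.imwrite(f"pics/{n}0z.png",cv2.resize(cr,None,fx=4,fy=4,interpolation=cv2.INTER_CUBIC)[:600,:800])
E
```

```text
side tab [239 113  16   6  58] [246.72413793 115.63793103] ((246.5882568359375, 115.64706420898438), (15.037208557128906, 3.8805696964263916), 14.03624439239502)
sleeve [189 147  63  31 850] [220.25411765 161.16352941] ((220.12844848632812, 161.23854064941406), (63.791229248046875, 14.5589599609375), 16.699243545532227)
[array([189.57799, 152.07341], dtype=float32), array([250.67891, 170.40367], dtype=float32)]
top tab [207 184  15   9  84] [213.96428571 188.28571429] ((213.9412078857422, 188.2646942138672), (5.820855140686035, 13.824529647827148), 75.96376037597656)
sleeve [217 241  58  24 573] [245.19720768 252.86736475] ((245.14617919921875, 252.86923217773438), (9.998459815979004, 57.710411071777344), 74.74488067626953)
[array([217.30772, 260.46155], dtype=float32), array([272.98462, 245.27692], dtype=float32)]
tab (array([625.91399687,  99.6766537 , 279.62604127]), np.float64(2.061219366473245))
grip (array([484.73912897,  30.18926606, 270.13213047]), np.float64(0.5820704480004338))
(array([465.44815838,  92.1710532 , 272.74616079]), np.float64(5.53360787587168)) (array([502.565255  , -31.30283879, 269.07184795]), np.float64(2.9253010499159138)) 128.98442323946944
yaw 16.73113746137805 [484.00670669  30.4341072  270.90900437]
```

```bash
python3 - <<'E'
from h import *
a,b=onz("top",(217.31,260.46),269),onz("top",(272.98,245.28),269)
d=a-b;print(a,b,np.linalg.norm(d),np.degrees(np.arctan2(-d[0],d[1])),(a+b)/2)
a,b=onz("side",(189.58,152.07),269),onz("side",(250.68,170.4),269)
d=a-b;print(a,b,np.linalg.norm(d),np.degrees(np.arctan2(-d[0],d[1])),(a+b)/2)
print(onz("top",(213.95,188.27),281),onz("side",(246.65,115.64),281))
E
```

```text
[467.8197934   90.74075743 269.        ] [501.43792974 -30.35249402 269.        ] 125.67320572786645 15.515818326088771 [484.62886157  30.19413171 269.        ]
[466.35442311  98.25771251 269.        ] [503.88870466 -32.02784722 269.        ] 135.58447316870576 16.07128985858582 [485.12156388  33.11493264 269.        ]
[624.88057824 100.28773439 281.        ] [625.09384316  97.58653659 281.        ]
```

View pics/side0z.png

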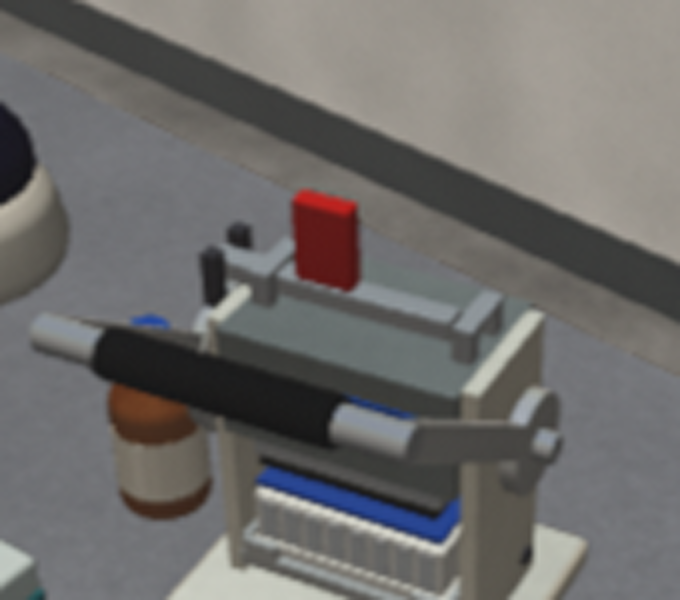

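View pics/top0z.png

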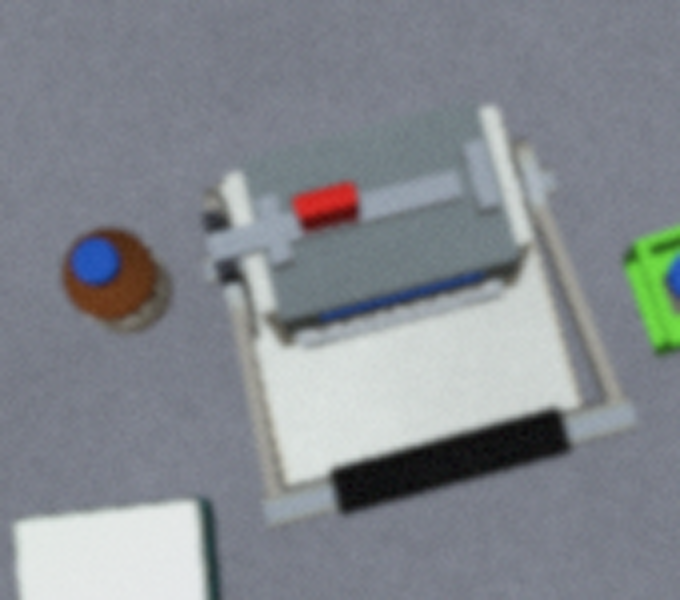

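Measured yaw is about 15.5°, the grip is at about (485,31,269), and the tab is at about (626,100) with its top at z = 281. The spacings match the given sizes. I'll lift and turn first.

Emit:
{"fn": "arm_command", "kwargs": {
  "commands": [
    {"claw": -1,"delta_pos": [0,0,-12],"twist": [0,0,6.5]},
    {"claw": -1,"delta_pos": [0,0,-12],"twist": [0,0,6.5]},
    {"claw": -1,"delta_pos": [0,0,-12],"twist": [0,0,6.5]},
    {"claw": -1,"delta_pos": [0,0,-12],"twist": [0,0,6.5]},
    {"claw": -1,"delta_pos": [0,0,-12],"twist": [0,0,6.5]},
    {"claw": -1,"delta_pos": [0,0,-12],"twist": [0,0,6.5]},
    {"claw": -1,"delta_pos": [0,0,-12],"twist": [0,0,6.5]},
    {"claw": -1,"delta_pos": [0,0,-12],"twist": [0,0,6.5]}
  ],
  "grip_force": 40
}}

```text
clock: 0.77
eef_pos: [245.7, 601.6, 399.9]
orientation: [[-0.267, 0.964, -0.0], [0.964, 0.267, -0.001], [-0.001, -0.001, -1.0]]
ft_force: [0.3, -0.3, -0.1]
gripper_width: 85.6
```

```bash
cat >> h.py <<'E'
T=np.radians(15.5);EX=np.array([np.cos(T),np.sin(T),0]);EY=np.array([-EX[1],EX[0],0])
RT=np.c_[EY,EX,[0,0,-1]]
from scipy.spatial.transform import Rotation as Ro
def go(P,n=1,cy=None):
    s=get_state();R=s["orientation"];d=R.T@(np.asarray(P,float)-s["eef_pos"])
    r=Ro.from_matrix(R.T@RT).as_rotvec(degrees=True)
    print("t",round(float(s["clock"]),2),"pos",s["eef_pos"].round(1),"delta",d.round(1),"/n",(d/n).round(2),"twist",r.round(2),"F",s["ft_force"].round(1),"w",round(float(s["gripper_width"]),1))
E
python3 -c "
from h import *
go([626,100,392],16)"
```

```text
t 0.77 pos [245.7 601.6 399.9] delta [-584.8  232.8    8.3] /n [-36.55  14.55   0.52] twist [-0.03  0.05 -0.04] F [ 0.3 -0.3 -0.1] w 85.6
```

Emit:
{"fn": "arm_command", "kwargs": {
  "commands": [
    {"claw": -1,"delta_pos": [-36.5,14.5,0],"twist": [0,0,0]},
    {"claw": -1,"delta_pos": [-36.5,14.5,0],"twist": [0,0,0]},
    {"claw": -1,"delta_pos": [-36.5,14.5,0],"twist": [0,0,0]},
    {"claw": -1,"delta_pos": [-36.5,14.5,0],"twist": [0,0,0]},
    {"claw": -1,"delta_pos": [-36.5,14.5,0],"twist": [0,0,0]},
    {"claw": -1,"delta_pos": [-36.5,14.5,0],"twist": [0,0,0]},
    {"claw": -1,"delta_pos": [-36.5,14.5,0],"twist": [0,0,0]},
    {"claw": -1,"delta_pos": [-36.5,14.5,0],"twist": [0,0,0]}
  ]
}}

```text
clock: 1.43
eef_pos: [437.6, 350.4, 399.6]
orientation: [[-0.272, 0.962, -0.0], [0.962, 0.272, -0.0], [-0.0, -0.0, -1.0]]
ft_force: [0.3, 0.8, 0.7]
gripper_width: 85.6
```

Emit:
{"fn": "arm_command", "kwargs": {
  "commands": [
    {"claw": -1,"delta_pos": [-36.5,14.5,0],"twist": [0,0,0]},
    {"claw": -1,"delta_pos": [-36.5,14.5,0],"twist": [0,0,0]},
    {"claw": -1,"delta_pos": [-36.5,14.5,0],"twist": [0,0,0]},
    {"claw": -1,"delta_pos": [-36.5,14.5,0],"twist": [0,0,0]},
    {"claw": -1,"delta_pos": [-36.5,14.5,0],"twist": [0,0,0]},
    {"claw": -1,"delta_pos": [-36.5,14.5,0],"twist": [0,0,0]},
    {"claw": -1,"delta_pos": [-36.5,14.5,0],"twist": [0,0,0]},
    {"claw": -1,"delta_pos": [-36.5,14.5,0],"twist": [0,0,0]}
  ]
}}

```text
clock: 2.1
eef_pos: [628.6, 101.3, 399.6]
orientation: [[-0.272, 0.962, -0.0], [0.962, 0.272, 0.0], [0.0, -0.0, -1.0]]
ft_force: [0.4, 0.3, -0.4]
gripper_width: 85.1
```

```bash
python3 -c "
from h import *
go([626,100,316])
cv2.imwrite('pics/s1.png',grab_frame('side')[60:240,140:380].repeat(3,0).repeat(3,1)); print(proj('side',[626,100,281]))"
```

```text
t 2.1 pos [628.6 101.3 399.6] delta [-0.5 -2.8 83.6] /n [-0.53 -2.82 83.62] twist [-0.02 -0.01  0.3 ] F [ 0.4  0.3 -0.4] w 85.1
[246.14563922 115.09402943]
```

View pics/s1.png

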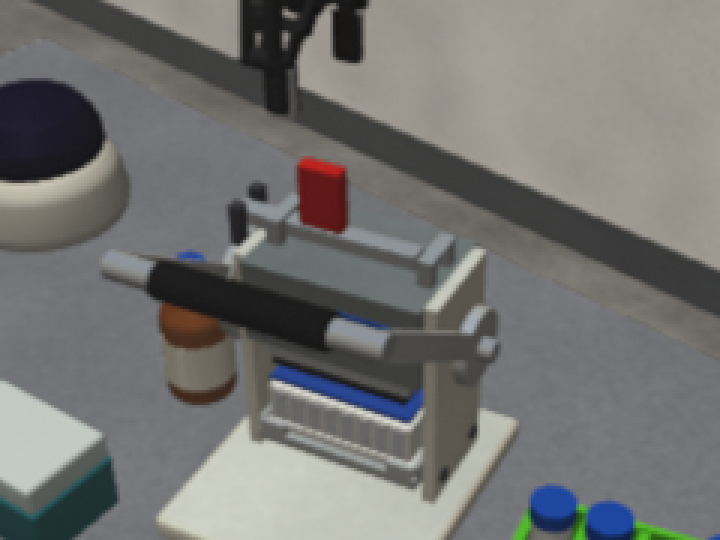

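The picture shows the open fingers above the tab, with the tab top at about (320,165) in the crop and the fingers either side. I'll descend.

Emit:
{"fn": "arm_command", "kwargs": {
  "commands": [
    {"claw": -1,"delta_pos": [-0.5,-2.8,14],"twist": [0,0,0.3]},
    {"claw": -1,"delta_pos": [0,0,14],"twist": [0,0,0]},
    {"claw": -1,"delta_pos": [0,0,14],"twist": [0,0,0]},
    {"claw": -1,"delta_pos": [0,0,14],"twist": [0,0,0]},
    {"claw": -1,"delta_pos": [0,0,14],"twist": [0,0,0]},
    {"claw": -1,"delta_pos": [0,0,12],"twist": [0,0,0]},
    {"claw": -1,"delta_pos": [0,0,0],"twist": [0,0,0]}
  ]
}}

```text
clock: 2.73
eef_pos: [624.0, 101.7, 314.6]
orientation: [[-0.267, 0.964, -0.005], [0.964, 0.267, -0.001], [0.0, -0.005, -1.0]]
ft_force: [-0.7, -0.0, -1.1]
gripper_width: 85.7
```

Emit:
{"fn": "arm_command", "kwargs": {
  "commands": [
    {"claw": 1,"delta_pos": [0,0,0],"twist": [0,0,0]},
    {"claw": 1,"delta_pos": [0,0,0],"twist": [0,0,0]},
    {"claw": 1,"delta_pos": [0,0,0],"twist": [0,0,0]},
    {"claw": 1,"delta_pos": [0,0,0],"twist": [0,0,0]},
    {"claw": 1,"delta_pos": [0,0,0],"twist": [0,0,0]},
    {"claw": 1,"delta_pos": [0,0,0],"twist": [0,0,0]},
    {"claw": 1,"delta_pos": [0,0,0],"twist": [0,0,0]},
    {"claw": 1,"delta_pos": [0,0,0],"twist": [0,0,0]}
  ]
}}

```text
clock: 3.4
eef_pos: [626.2, 101.9, 318.7]
orientation: [[-0.267, 0.964, 0.003], [0.964, 0.267, 0.001], [-0.0, 0.003, -1.0]]
ft_force: [4.2, 1.0, 1.4]
gripper_width: 13.3
```

Emit:
{"fn": "arm_command", "kwargs": {
  "commands": [
    {"claw": 1,"delta_pos": [-5,0,0],"twist": [0,0,0]},
    {"claw": 1,"delta_pos": [-6,0,0],"twist": [0,0,0]},
    {"claw": 1,"delta_pos": [-6,0,0],"twist": [0,0,0]},
    {"claw": 1,"delta_pos": [-6,0,0],"twist": [0,0,0]},
    {"claw": 1,"delta_pos": [-6,0,0],"twist": [0,0,0]},
    {"claw": 1,"delta_pos": [-5,0,0],"twist": [0,0,0]},
    {"claw": 1,"delta_pos": [0,0,0],"twist": [0,0,0]},
    {"claw": 1,"delta_pos": [0,0,0],"twist": [0,0,0]}
  ]
}}

```text
clock: 4.07
eef_pos: [635.2, 69.7, 318.7]
orientation: [[-0.268, 0.963, 0.002], [0.963, 0.268, 0.002], [0.001, 0.003, -1.0]]
ft_force: [4.5, 2.4, 2.2]
gripper_width: 13.3
```

```bash
python3 -c "
from h import *
go(np.array([626.2,101.9,318.7])-34*EY)
cv2.imwrite('pics/s2.png',grab_frame('side')[60:240,140:380].repeat(3,0).repeat(3,1))"
```

```text
t 4.07 pos [635.2  69.7 318.7] delta [-0.6 -0.1 -0.1] /n [-0.58 -0.06 -0.05] twist [ 0.16 -0.06  0.03] F [4.5 2.4 2.2] w 13.3
```

View pics/s2.png

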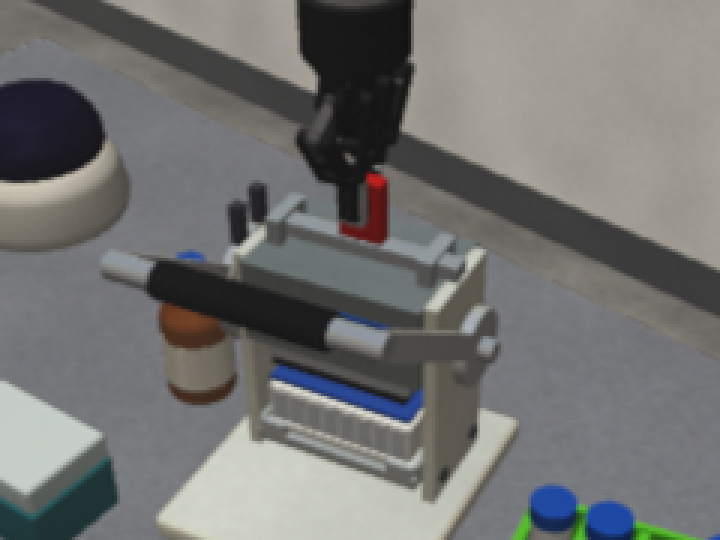

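The bar has moved with the tab by about 33.4 mm, and its end has left the left side and now protrudes at the right. I'll give it a small nudge to the stop, then release and lift.

Emit:
{"fn": "arm_command", "kwargs": {
  "commands": [
    {"claw": 1,"delta_pos": [-2,0,0],"twist": [0,0,0]},
    {"claw": 1,"delta_pos": [0,0,0],"twist": [0,0,0]},
    {"claw": -1,"delta_pos": [0,0,0],"twist": [0,0,0]},
    {"claw": -1,"delta_pos": [0,0,0],"twist": [0,0,0]},
    {"claw": -1,"delta_pos": [0,0,0],"twist": [0,0,0]},
    {"claw": -1,"delta_pos": [0,0,0],"twist": [0,0,0]},
    {"claw": -1,"delta_pos": [0,0,0],"twist": [0,0,0]},
    {"claw": -1,"delta_pos": [0,0,0],"twist": [0,0,0]}
  ]
}}

```text
clock: 4.78
eef_pos: [634.8, 66.6, 317.8]
orientation: [[-0.267, 0.964, -0.001], [0.964, 0.267, -0.0], [-0.0, -0.001, -1.0]]
ft_force: [0.0, -0.9, 0.3]
gripper_width: 83.9
```

Emit:
{"fn": "arm_command", "kwargs": {
  "commands": [
    {"claw": -1,"delta_pos": [0,0,-5],"twist": [0,0,0]},
    {"claw": -1,"delta_pos": [0,0,-15],"twist": [0,0,0]},
    {"claw": -1,"delta_pos": [0,0,-20],"twist": [0,0,0]},
    {"claw": -1,"delta_pos": [0,0,-20],"twist": [0,0,0]},
    {"claw": -1,"delta_pos": [0,0,-20],"twist": [0,0,0]},
    {"claw": -1,"delta_pos": [0,0,0],"twist": [0,0,0]}
  ]
}}

```text
clock: 5.28
eef_pos: [636.1, 66.6, 403.1]
orientation: [[-0.267, 0.964, 0.007], [0.964, 0.267, 0.001], [-0.001, 0.008, -1.0]]
ft_force: [0.1, -0.5, 0.7]
gripper_width: 85.5
```

```bash
python3 -c "
from h import *
go([485,31,395],5)
go([485,31,325],5)
s=grab_frame('side');t=grab_frame('top')
cv2.imwrite('pics/s3.png',np.vstack([s[90:190,150:350],t[150:280,150:350]]).repeat(2,0).repeat(2,1))"
```

```text
t 5.28 pos [636.1  66.6 403.1] delta [   6.  -155.2    6.9] /n [  1.2  -31.05   1.38] twist [ 0.43  0.04 -0.02] F [ 0.1 -0.5  0.7] w 85.5
t 5.28 pos [636.1  66.6 403.1] delta [   6.  -155.8   76.9] /n [  1.21 -31.15  15.38] twist [ 0.43  0.04 -0.02] F [ 0.1 -0.5  0.7] w 85.5
```

View pics/s3.png

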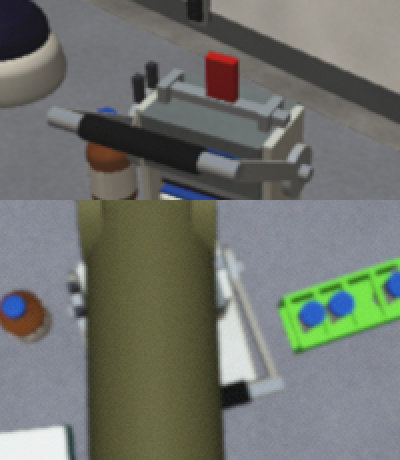

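The tab stands mid-head, at about (222,77) in the side crop, and the bar is drawn. Now over the crossbar.

Emit:
{"fn": "arm_command", "kwargs": {
  "commands": [
    {"claw": -1,"delta_pos": [1,-31,0],"twist": [0,0,0]},
    {"claw": -1,"delta_pos": [1,-31,0],"twist": [0,0,0]},
    {"claw": -1,"delta_pos": [1,-31,0],"twist": [0,0,0]},
    {"claw": -1,"delta_pos": [1,-31,0],"twist": [0,0,0]},
    {"claw": -1,"delta_pos": [2,-31,0],"twist": [0,0,0]},
    {"claw": -1,"delta_pos": [0,0,0],"twist": [0,0,0]},
    {"claw": -1,"delta_pos": [0,0,0],"twist": [0,0,0]}
  ]
}}

```text
clock: 5.97
eef_pos: [482.8, 31.0, 397.5]
orientation: [[-0.267, 0.964, -0.0], [0.964, 0.267, 0.002], [0.001, 0.0, -1.0]]
ft_force: [0.2, 0.5, -0.2]
gripper_width: 85.3
```

```bash
python3 -c "
from h import *
go([485,31,323],6)
s=grab_frame('side')
cv2.imwrite('pics/s4.png',s[60:240,140:380].repeat(3,0).repeat(3,1))"
```

```text
t 5.97 pos [482.8  31.  397.5] delta [-0.7  2.1 74.5] /n [-0.12  0.35 12.42] twist [ 0.02 -0.09 -0.  ] F [ 0.2  0.5 -0.2] w 85.3
```

View pics/s4.png

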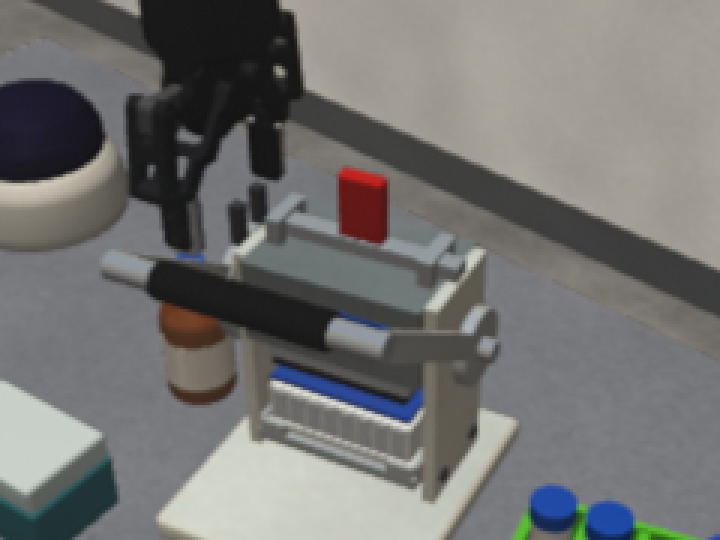

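The fingers straddle the line of the sleeve. I'll descend and pinch.

Emit:
{"fn": "arm_command", "kwargs": {
  "commands": [
    {"claw": -1,"delta_pos": [0,1,13],"twist": [0,0,0]},
    {"claw": -1,"delta_pos": [0,1,13],"twist": [0,0,0]},
    {"claw": -1,"delta_pos": [0,0,13],"twist": [0,0,0]},
    {"claw": -1,"delta_pos": [0,0,13],"twist": [0,0,0]},
    {"claw": -1,"delta_pos": [0,0,13],"twist": [0,0,0]},
    {"claw": -1,"delta_pos": [0,0,10],"twist": [0,0,0]},
    {"claw": -1,"delta_pos": [0,0,0],"twist": [0,0,0]},
    {"claw": -1,"delta_pos": [0,0,0],"twist": [0,0,0]}
  ]
}}

```text
clock: 6.68
eef_pos: [486.2, 32.0, 322.2]
orientation: [[-0.267, 0.964, -0.002], [0.964, 0.267, -0.001], [-0.001, -0.002, -1.0]]
ft_force: [0.2, 0.6, 0.8]
gripper_width: 85.6
```

Emit:
{"fn": "arm_command", "kwargs": {
  "commands": [
    {"claw": 1,"delta_pos": [0,0,0],"twist": [0,0,0]},
    {"claw": 1,"delta_pos": [0,0,0],"twist": [0,0,0]},
    {"claw": 1,"delta_pos": [0,0,0],"twist": [0,0,0]},
    {"claw": 1,"delta_pos": [0,0,0],"twist": [0,0,0]},
    {"claw": 1,"delta_pos": [0,0,0],"twist": [0,0,0]},
    {"claw": 1,"delta_pos": [0,0,0],"twist": [0,0,0]},
    {"claw": 1,"delta_pos": [0,0,0],"twist": [0,0,0]},
    {"claw": 1,"delta_pos": [0,0,0],"twist": [0,0,0]}
  ],
  "grip_force": 100
}}

```text
clock: 7.35
eef_pos: [484.5, 31.4, 323.5]
orientation: [[-0.267, 0.964, -0.003], [0.964, 0.267, -0.0], [0.001, -0.003, -1.0]]
ft_force: [-6.2, -0.6, 5.4]
gripper_width: 24.4
```

```bash
python3 -c "
from h import *
go([485,31,323],6)
s=grab_frame('side')
cv2.imwrite('pics/s5.png',s[60:240,140:380].repeat(3,0).repeat(3,1))"
```

```text
t 7.35 pos [484.5  31.4 323.5] delta [-0.5  0.3  0.5] /n [-0.09  0.06  0.09] twist [-0.2  -0.04 -0.03] F [-6.2 -0.6  5.4] w 24.4
```

View pics/s5.png

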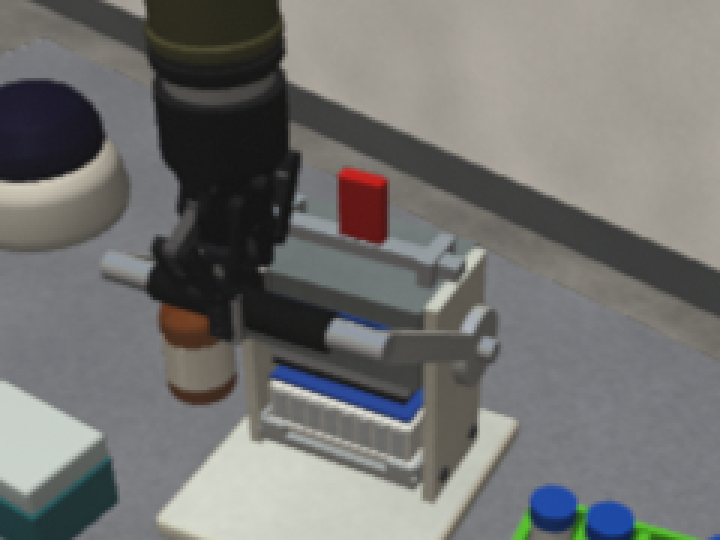

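```bash
cat >> h.py <<'E'
A0=np.radians(35)
G0=np.array([484.5,31.4,323.5])
def gp(th):
    a=A0-th;return G0+190*(-(np.cos(a)-np.cos(A0)))*EX+np.array([0,0,190*(np.sin(a)-np.sin(A0))])
def stat():
    s=get_state();p=s["eef_pos"]-G0
    x=-190*np.cos(A0)+p@EX;z=190*np.sin(A0)+p[2];a=np.arctan2(z,-x);F=s["ft_force"]
    print("t",round(float(s["clock"]),2),"th %.3f r %.1f y %.1f"%(A0-a,np.hypot(x,z),p@EY),"Ft %.1f Fr %.1f Fy %.1f"%(F@EX*np.sin(a)+F[2]*np.cos(a),-F@EX*np.cos(a)+F[2]*np.sin(a),F@EY),"w %.1f"%s["gripper_width"])
    return A0-a
E
python3 -c "
from h import *
stat()
th=np.arange(0,.81,.025)
for t,u in zip(th,th[1:]):
    d=gp(u)-gp(t);print('%.3f y %.2f z %.2f'%(u,d@EX,-d[2]))"
```

```text
t 7.4 th -0.000 r 190.0 y -0.0 Ft 1.3 Fr 7.8 Fy -0.6 w 24.2
0.025 y -2.68 z 3.92
0.050 y -2.58 z 3.99
0.075 y -2.48 z 4.05
0.100 y -2.37 z 4.11
0.125 y -2.27 z 4.17
0.150 y -2.17 z 4.23
0.175 y -2.06 z 4.28
0.200 y -1.95 z 4.33
0.225 y -1.84 z 4.38
0.250 y -1.73 z 4.42
0.275 y -1.62 z 4.46
0.300 y -1.51 z 4.50
0.325 y -1.40 z 4.54
0.350 y -1.28 z 4.57
0.375 y -1.17 z 4.60
0.400 y -1.05 z 4.63
0.425 y -0.94 z 4.66
0.450 y -0.82 z 4.68
0.475 y -0.70 z 4.70
0.500 y -0.58 z 4.71
0.525 y -0.47 z 4.73
0.550 y -0.35 z 4.74
0.575 y -0.23 z 4.74
0.600 y -0.11 z 4.75
0.625 y 0.01 z 4.75
0.650 y 0.13 z 4.75
0.675 y 0.25 z 4.74
0.700 y 0.36 z 4.74
0.725 y 0.48 z 4.73
0.750 y 0.60 z 4.71
0.775 y 0.72 z 4.70
0.800 y 0.83 z 4.68
```

Emit:
{"fn": "arm_command", "kwargs": {
  "commands": [
    {"claw": 1,"delta_pos": [0,-2.7,3.9],"twist": [0,0,0]},
    {"claw": 1,"delta_pos": [0,-2.6,4.0],"twist": [0,0,0]},
    {"claw": 1,"delta_pos": [0,-2.5,4.05],"twist": [0,0,0]},
    {"claw": 1,"delta_pos": [0,-2.4,4.1],"twist": [0,0,0]},
    {"claw": 1,"delta_pos": [0,-2.3,4.2],"twist": [0,0,0]},
    {"claw": 1,"delta_pos": [0,-2.2,4.2],"twist": [0,0,0]},
    {"claw": 1,"delta_pos": [0,-2.0,4.3],"twist": [0,0,0]},
    {"claw": 1,"delta_pos": [0,-2.0,4.3],"twist": [0,0,0]}
  ]
}}

```text
clock: 8.07
eef_pos: [468.1, 26.8, 292.0]
orientation: [[-0.267, 0.964, 0.002], [0.964, 0.267, 0.002], [0.001, 0.003, -1.0]]
ft_force: [-7.5, -2.4, 13.5]
gripper_width: 24.6
```

```bash
python3 -c "
from h import *
stat()"
```

```text
t 8.07 th 0.189 r 189.3 y -0.1 Ft 9.1 Fr 12.7 Fy -0.3 w 24.6
```

Emit:
{"fn": "arm_command", "kwargs": {
  "commands": [
    {"claw": 1,"delta_pos": [0,0,0],"twist": [0,0,0]},
    {"claw": 1,"delta_pos": [0,0,0],"twist": [0,0,0]},
    {"claw": 1,"delta_pos": [0,0,0],"twist": [0,0,0]}
  ]
}}

```text
clock: 8.32
eef_pos: [468.2, 26.8, 292.3]
orientation: [[-0.267, 0.964, 0.002], [0.964, 0.267, 0.002], [0.001, 0.003, -1.0]]
ft_force: [-6.6, -0.6, 11.4]
gripper_width: 24.4
```

```bash
python3 -c "
from h import *
stat();go(gp(.2))
s=grab_frame('side')
cv2.imwrite('pics/s6.png',s[60:240,140:380].repeat(3,0).repeat(3,1))"
```

```text
t 8.32 th 0.187 r 189.3 y -0.0 Ft 7.7 Fr 10.6 Fy 1.2 w 24.4
t 8.32 pos [468.2  26.8 292.3] delta [ 0.  -1.7  1.9] /n [ 0.04 -1.65  1.93] twist [ 0.16 -0.06 -0.02] F [-6.6 -0.6 11.4] w 24.4
```

View pics/s6.png

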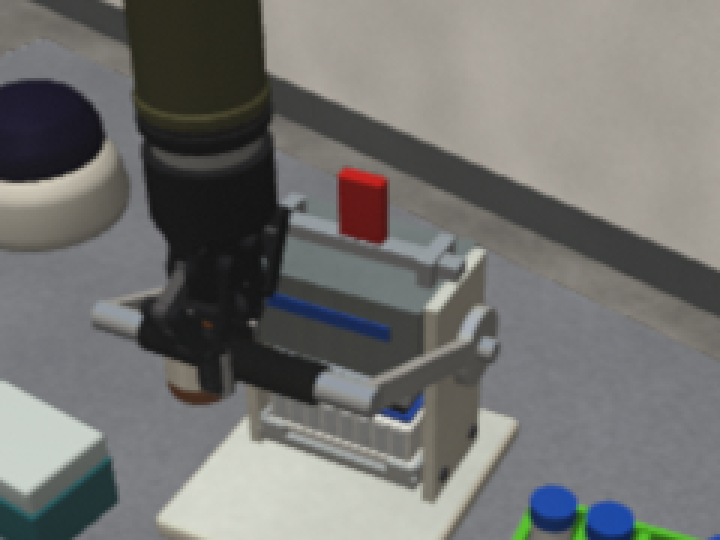

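The handle follows the pinch. There is a radial pre-load of about 10 N, so I'll ease outward a little while continuing.

Emit:
{"fn": "arm_command", "kwargs": {
  "commands": [
    {"claw": 1,"delta_pos": [0,-2.5,4.1],"twist": [0,0,0]},
    {"claw": 1,"delta_pos": [0,-2.3,4.2],"twist": [0,0,0]},
    {"claw": 1,"delta_pos": [0,-1.6,4.5],"twist": [0,0,0]},
    {"claw": 1,"delta_pos": [0,0,0],"twist": [0,0,0]},
    {"claw": 1,"delta_pos": [0,0,0],"twist": [0,0,0]}
  ]
}}

```text
clock: 8.78
eef_pos: [463.0, 25.4, 278.7]
orientation: [[-0.267, 0.964, 0.004], [0.964, 0.267, 0.001], [0.0, 0.005, -1.0]]
ft_force: [-0.1, 0.3, 6.2]
gripper_width: 24.2
```

```bash
python3 -c "
from h import *
stat()"
```

```text
t 8.78 th 0.265 r 189.2 y -0.0 Ft 5.8 Fr 2.1 Fy 0.3 w 24.2
```

Emit:
{"fn": "arm_command", "kwargs": {
  "commands": [
    {"claw": 1,"delta_pos": [0,-1.6,4.5],"twist": [0,0,0]},
    {"claw": 1,"delta_pos": [0,-1.5,4.5],"twist": [0,0,0]},
    {"claw": 1,"delta_pos": [0,0,0],"twist": [0,0,0]}
  ]
}}

```text
clock: 9.03
eef_pos: [460.8, 24.7, 272.2]
orientation: [[-0.267, 0.964, 0.007], [0.964, 0.267, 0.003], [0.001, 0.008, -1.0]]
ft_force: [-7.9, -0.1, 22.4]
gripper_width: 24.5
```

```bash
python3 -c "
from h import *
stat()"
```

```text
t 9.03 th 0.301 r 189.3 y -0.1 Ft 19.0 Fr 14.1 Fy 2.0 w 24.5
```

Emit:
{"fn": "arm_command", "kwargs": {
  "commands": [
    {"claw": 1,"delta_pos": [0,-1.4,4.5],"twist": [0,0,0]},
    {"claw": 1,"delta_pos": [0,0,0],"twist": [0,0,0]}
  ]
}}

```text
clock: 9.2
eef_pos: [459.0, 24.3, 265.9]
orientation: [[-0.267, 0.964, 0.006], [0.964, 0.267, 0.002], [0.0, 0.006, -1.0]]
ft_force: [0.7, 1.3, 9.8]
gripper_width: 23.6
```

```bash
python3 -c "
from h import *
stat()"
```

```text
t 9.2 th 0.336 r 189.2 y -0.1 Ft 9.7 Fr 1.7 Fy 1.0 w 23.6
```

Emit:
{"fn": "arm_command", "kwargs": {
  "commands": [
    {"claw": 1,"delta_pos": [0,-0.6,2],"twist": [0,0,0]},
    {"claw": 1,"delta_pos": [0,0,0],"twist": [0,0,0]},
    {"claw": 1,"delta_pos": [0,0,0],"twist": [0,0,0]}
  ]
}}

```text
clock: 9.45
eef_pos: [458.5, 24.2, 264.1]
orientation: [[-0.267, 0.964, 0.005], [0.964, 0.267, 0.002], [0.0, 0.006, -1.0]]
ft_force: [-0.7, 0.4, 9.6]
gripper_width: 24.1
```

```bash
python3 -c "
from h import *
stat()"
```

```text
t 9.45 th 0.346 r 189.2 y -0.0 Ft 9.1 Fr 3.1 Fy 0.6 w 24.1
```

Emit:
{"fn": "arm_command", "kwargs": {
  "commands": [
    {"claw": 1,"delta_pos": [0,-0.6,2],"twist": [0,0,0]},
    {"claw": 1,"delta_pos": [0,0,0],"twist": [0,0,0]},
    {"claw": 1,"delta_pos": [0,0,0],"twist": [0,0,0]}
  ]
}}

```text
clock: 9.7
eef_pos: [458.2, 24.0, 262.5]
orientation: [[-0.267, 0.964, 0.006], [0.964, 0.267, 0.002], [0.0, 0.006, -1.0]]
ft_force: [-0.7, -0.2, 13.2]
gripper_width: 24.6
```

```bash
python3 -c "
from h import *
stat()
s=grab_frame('side')
cv2.imwrite('pics/s7.png',s[60:240,140:380].repeat(3,0).repeat(3,1))"
```

```text
t 9.7 th 0.354 r 189.2 y -0.1 Ft 12.6 Fr 4.1 Fy -0.0 w 24.6
```

View pics/s7.png

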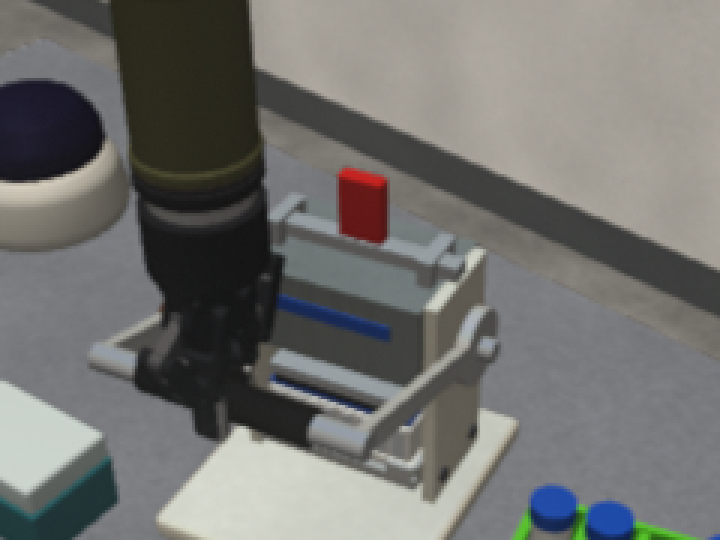

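The pad is now on the mat, and the blue edge at (320,395) is thin. I'll continue in small steps and watch the force.

Emit:
{"fn": "arm_command", "kwargs": {
  "commands": [
    {"claw": 1,"delta_pos": [0,-0.8,3],"twist": [0,0,0]},
    {"claw": 1,"delta_pos": [0,0,0],"twist": [0,0,0]},
    {"claw": 1,"delta_pos": [0,0,0],"twist": [0,0,0]}
  ]
}}

```text
clock: 10.0
eef_pos: [457.5, 23.8, 260.1]
orientation: [[-0.267, 0.964, 0.007], [0.964, 0.267, 0.003], [0.001, 0.007, -1.0]]
ft_force: [-3.1, -0.3, 15.7]
gripper_width: 24.1
```

```bash
python3 -c "
from h import *
stat()"
```

```text
t 10.0 th 0.368 r 189.2 y -0.1 Ft 14.5 Fr 6.7 Fy 0.6 w 24.1
```

Emit:
{"fn": "arm_command", "kwargs": {
  "commands": [
    {"claw": 1,"delta_pos": [0,-0.8,3],"twist": [0,0,0]},
    {"claw": 1,"delta_pos": [0,0,0],"twist": [0,0,0]},
    {"claw": 1,"delta_pos": [0,0,0],"twist": [0,0,0]}
  ]
}}

```text
clock: 10.25
eef_pos: [457.0, 23.7, 257.7]
orientation: [[-0.267, 0.964, 0.007], [0.964, 0.267, 0.003], [0.001, 0.008, -1.0]]
ft_force: [-5.7, -0.6, 19.1]
gripper_width: 24.5
```

```bash
python3 -c "
from h import *
stat()"
```

```text
t 10.25 th 0.381 r 189.2 y -0.1 Ft 17.3 Fr 9.9 Fy 0.9 w 24.5
```

Emit:
{"fn": "arm_command", "kwargs": {
  "commands": [
    {"claw": 1,"delta_pos": [0,-0.8,3],"twist": [0,0,0]},
    {"claw": 1,"delta_pos": [0,0,0],"twist": [0,0,0]},
    {"claw": 1,"delta_pos": [0,0,0],"twist": [0,0,0]}
  ]
}}

```text
clock: 10.5
eef_pos: [456.4, 23.5, 255.3]
orientation: [[-0.267, 0.964, 0.008], [0.964, 0.267, 0.004], [0.001, 0.009, -1.0]]
ft_force: [-8.3, -0.6, 22.1]
gripper_width: 24.5
```

```bash
python3 -c "
from h import *
stat()"
```

```text
t 10.5 th 0.394 r 189.3 y -0.1 Ft 19.8 Fr 12.7 Fy 1.7 w 24.5
```

```bash
cat >> h.py <<'E'
def mom():
    th=stat();s=get_state();a=A0-th
    PIV=G0-[0,0,54]+190*np.cos(A0)*EX-np.array([0,0,190*np.sin(A0)])
    F=s["ft_force"];t=s["wrist_torque"]
    M=np.cross(s["eef_pos"]-PIV,F)+t   # about pivot, if torque is about TCP
    print("wrist_torque",t.round(2),"ty %.2f"%(t@EY),"M(TCP)->equiv N at grip %.1f"%(M@EY/.19/1000 if 0 else (np.cross((s["eef_pos"]-PIV)/1000,F)+t)@EY/.19), "pure F at TCP %.1f"%(np.cross((s["eef_pos"]-PIV)/1000,F)@EY/.19))
E
python3 -c "
from h import *
mom()
s=grab_frame('side')
cv2.imwrite('pics/s8.png',cv2.resize(s[140:220,190:300],None,fx=7,fy=7,interpolation=cv2.INTER_CUBIC))"
```

```text
t 10.5 th 0.394 r 189.3 y -0.1 Ft 19.8 Fr 12.7 Fy 1.7 w 24.5
wrist_torque [ 0.38 -0.32  0.06] ty -0.41 M(TCP)->equiv N at grip 15.2 pure F at TCP 17.4
```

View pics/s8.png

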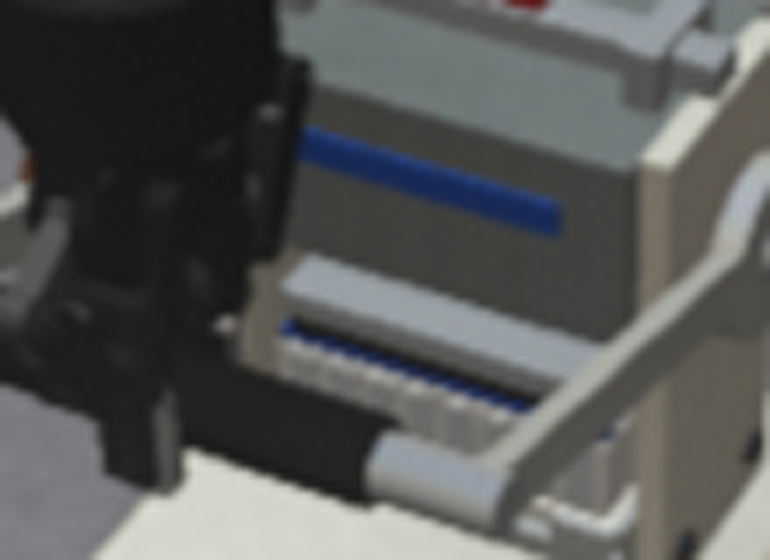

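The mat appears home or nearly so, with only a thin blue line above the white plate at about (400,370). The equivalent pull is about 15–17 N. I'll go a bit further.

Emit:
{"fn": "arm_command", "kwargs": {
  "commands": [
    {"claw": 1,"delta_pos": [0,-1.2,2.5],"twist": [0,0,0]},
    {"claw": 1,"delta_pos": [0,0,0],"twist": [0,0,0]},
    {"claw": 1,"delta_pos": [0,0,0],"twist": [0,0,0]}
  ]
}}

```text
clock: 10.8
eef_pos: [455.3, 23.3, 250.6]
orientation: [[-0.267, 0.964, 0.008], [0.964, 0.267, 0.002], [-0.0, 0.008, -1.0]]
ft_force: [5.3, 1.4, 8.2]
gripper_width: 24.6
```

```bash
python3 -c "
from h import *
mom()"
```

```text
t 10.8 th 0.419 r 189.4 y -0.0 Ft 9.1 Fr -3.9 Fy -0.1 w 24.6
wrist_torque [ 0.16 -0.41 -0.  ] ty -0.43 M(TCP)->equiv N at grip 8.4 pure F at TCP 10.7
```

Emit:
{"fn": "arm_command", "kwargs": {
  "commands": [
    {"claw": 1,"delta_pos": [0,-1.0,2.5],"twist": [0,0,0]},
    {"claw": 1,"delta_pos": [0,0,0],"twist": [0,0,0]},
    {"claw": 1,"delta_pos": [0,0,0],"twist": [0,0,0]}
  ]
}}

```text
clock: 11.05
eef_pos: [454.9, 23.2, 248.8]
orientation: [[-0.267, 0.964, 0.009], [0.964, 0.267, 0.002], [-0.0, 0.009, -1.0]]
ft_force: [4.2, 1.4, 10.6]
gripper_width: 24.6
```

```bash
python3 -c "
from h import *
mom()"
```

```text
t 11.05 th 0.429 r 189.5 y -0.0 Ft 11.3 Fr -2.4 Fy 0.2 w 24.6
wrist_torque [ 0.19 -0.49 -0.04] ty -0.53 M(TCP)->equiv N at grip 9.7 pure F at TCP 12.5
```

```bash
python3 -c "
from h import *
mom()
s=grab_frame('side')
cv2.imwrite('pics/s9.png',cv2.resize(s[140:220,190:300],None,fx=7,fy=7,interpolation=cv2.INTER_CUBIC))
PIV=G0-[0,0,54]+190*np.cos(A0)*EX-np.array([0,0,190*np.sin(A0)])
for th in(.30,.36,.394,.429,.45):
    a=A0-th;P=PIV-190*np.cos(a)*EX+np.array([0,0,190*np.sin(a)])-92*EY
    print(th,(proj('side',P)-[190,140])*7)
"
```

```text
t 11.05 th 0.429 r 189.5 y -0.0 Ft 11.3 Fr -2.4 Fy 0.2 w 24.6
wrist_torque [ 0.19 -0.49 -0.04] ty -0.53 M(TCP)->equiv N at grip 9.7 pure F at TCP 12.5
0.3 [467.03487551 445.67510562]
0.36 [462.44034203 483.54648259]
0.394 [460.38694502 504.36930258]
0.429 [458.68860444 525.27962632]
0.45 [457.87133304 537.55644432]
```

View pics/s9.png

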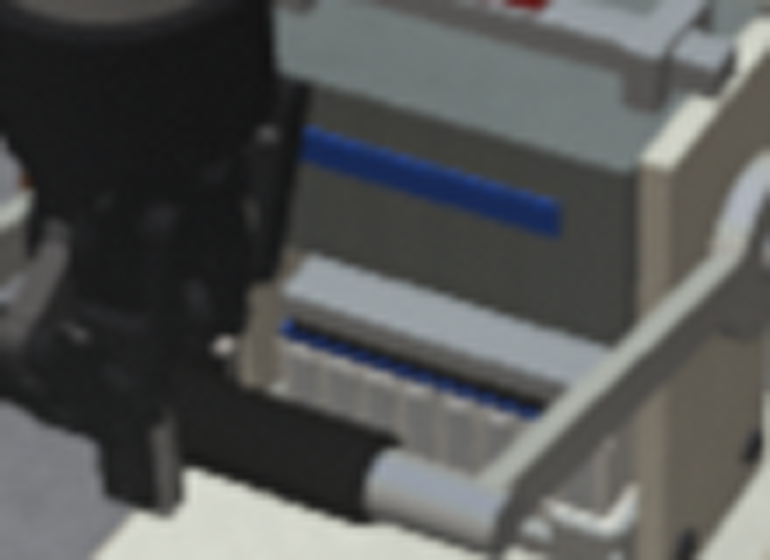

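The handle tracks the tool: the crossbar end dropped about 20 crop pixels, as predicted. The force relaxed to about 10 N, so the mat is probably still going in. I'll continue.

Emit:
{"fn": "arm_command", "kwargs": {
  "commands": [
    {"claw": 1,"delta_pos": [0,-0.6,2.5],"twist": [0,0,0]},
    {"claw": 1,"delta_pos": [0,0,0],"twist": [0,0,0]},
    {"claw": 1,"delta_pos": [0,0,0],"twist": [0,0,0]}
  ]
}}

```text
clock: 11.35
eef_pos: [454.6, 23.1, 247.1]
orientation: [[-0.267, 0.964, 0.01], [0.964, 0.267, 0.003], [0.0, 0.01, -1.0]]
ft_force: [1.2, 1.0, 16.2]
gripper_width: 23.9
```

```bash
python3 -c "
from h import *
mom()"
```

```text
t 11.35 th 0.438 r 189.5 y -0.0 Ft 16.2 Fr 1.4 Fy 0.7 w 23.9
wrist_torque [ 0.18 -0.29 -0.01] ty -0.32 M(TCP)->equiv N at grip 14.9 pure F at TCP 16.6
```

Emit:
{"fn": "arm_command", "kwargs": {
  "commands": [
    {"claw": 1,"delta_pos": [0,-0.5,2.5],"twist": [0,0,0]},
    {"claw": 1,"delta_pos": [0,0,0],"twist": [0,0,0]},
    {"claw": 1,"delta_pos": [0,0,0],"twist": [0,0,0]}
  ]
}}

```text
clock: 11.6
eef_pos: [454.3, 23.0, 245.5]
orientation: [[-0.267, 0.964, 0.01], [0.964, 0.267, 0.003], [0.0, 0.011, -1.0]]
ft_force: [-1.1, 1.5, 20.8]
gripper_width: 24.4
```

```bash
python3 -c "
from h import *
mom()"
```

```text
t 11.6 th 0.447 r 189.5 y -0.1 Ft 20.4 Fr 4.0 Fy 1.8 w 24.4
wrist_torque [ 0.2  -0.11 -0.05] ty -0.16 M(TCP)->equiv N at grip 19.3 pure F at TCP 20.2
```

Emit:
{"fn": "arm_command", "kwargs": {
  "commands": [
    {"claw": 1,"delta_pos": [0,-0.5,2.5],"twist": [0,0,0]},
    {"claw": 1,"delta_pos": [0,0,0],"twist": [0,0,0]},
    {"claw": 1,"delta_pos": [0,0,0],"twist": [0,0,0]}
  ]
}}

```text
clock: 11.85
eef_pos: [454.0, 22.8, 243.8]
orientation: [[-0.267, 0.964, 0.011], [0.964, 0.267, 0.004], [0.001, 0.011, -1.0]]
ft_force: [-2.9, 1.0, 25.8]
gripper_width: 24.4
```

```bash
python3 -c "
from h import *
mom()"
```

```text
t 11.85 th 0.456 r 189.6 y -0.1 Ft 25.1 Fr 6.4 Fy 1.8 w 24.4
wrist_torque [ 0.27  0.09 -0.03] ty 0.01 M(TCP)->equiv N at grip 24.4 pure F at TCP 24.3
```

The force is now rising steeply at about 25 N (roughly 24 N net), within the firm band. I'll hold for well over a second.

Emit:
{"fn": "arm_command", "kwargs": {
  "commands": [
    {"claw": 1,"delta_pos": [0,0,0],"twist": [0,0,0]},
    {"claw": 1,"delta_pos": [0,0,0],"twist": [0,0,0]},
    {"claw": 1,"delta_pos": [0,0,0],"twist": [0,0,0]},
    {"claw": 1,"delta_pos": [0,0,0],"twist": [0,0,0]},
    {"claw": 1,"delta_pos": [0,0,0],"twist": [0,0,0]},
    {"claw": 1,"delta_pos": [0,0,0],"twist": [0,0,0]},
    {"claw": 1,"delta_pos": [0,0,0],"twist": [0,0,0]},
    {"claw": 1,"delta_pos": [0,0,0],"twist": [0,0,0]}
  ]
}}

```text
clock: 12.52
eef_pos: [454.0, 22.8, 243.8]
orientation: [[-0.267, 0.964, 0.011], [0.964, 0.267, 0.004], [0.001, 0.012, -1.0]]
ft_force: [-3.4, 0.5, 25.5]
gripper_width: 24.9
```

Emit:
{"fn": "arm_command", "kwargs": {
  "commands": [
    {"claw": 1,"delta_pos": [0,0,0],"twist": [0,0,0]},
    {"claw": 1,"delta_pos": [0,0,0],"twist": [0,0,0]},
    {"claw": 1,"delta_pos": [0,0,0],"twist": [0,0,0]},
    {"claw": 1,"delta_pos": [0,0,0],"twist": [0,0,0]},
    {"claw": 1,"delta_pos": [0,0,0],"twist": [0,0,0]},
    {"claw": 1,"delta_pos": [0,0,0],"twist": [0,0,0]},
    {"claw": 1,"delta_pos": [0,0,0],"twist": [0,0,0]},
    {"claw": 1,"delta_pos": [0,0,0],"twist": [0,0,0]}
  ]
}}

```text
clock: 13.18
eef_pos: [454.0, 22.8, 243.8]
orientation: [[-0.267, 0.964, 0.011], [0.964, 0.267, 0.004], [0.001, 0.012, -1.0]]
ft_force: [-2.6, 0.0, 25.3]
gripper_width: 24.5
```

```bash
python3 -c "
from h import *
mom()
s=grab_frame('side')
cv2.imwrite('pics/s10.png',cv2.resize(s[140:220,190:300],None,fx=7,fy=7,interpolation=cv2.INTER_CUBIC))"
```

```text
t 13.18 th 0.456 r 189.6 y -0.1 Ft 24.6 Fr 6.4 Fy 0.7 w 24.5
wrist_torque [ 0.23  0.11 -0.02] ty 0.04 M(TCP)->equiv N at grip 24.1 pure F at TCP 23.8
```

View pics/s10.png

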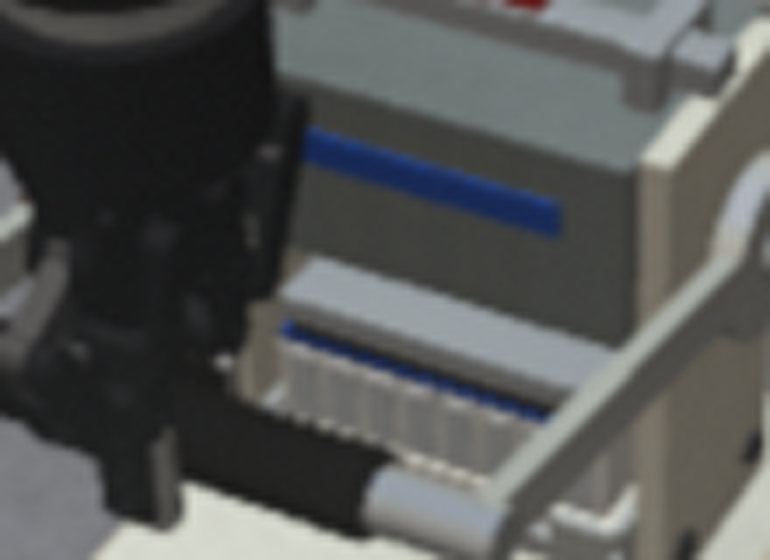

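The mat is flush on the plate (blue line unchanged at about (290,328) to (540,412)) and the force held steady at about 25 N for 1.3 s. Now I'll ease the handle up along the arc, still gripped.

Emit:
{"fn": "arm_command", "kwargs": {
  "commands": [
    {"claw": 1,"delta_pos": [0,0.7,-4],"twist": [0,0,0]},
    {"claw": 1,"delta_pos": [0,0.9,-4.6],"twist": [0,0,0]},
    {"claw": 1,"delta_pos": [0,1.0,-4.6],"twist": [0,0,0]},
    {"claw": 1,"delta_pos": [0,1.1,-4.6],"twist": [0,0,0]},
    {"claw": 1,"delta_pos": [0,1.2,-4.6],"twist": [0,0,0]},
    {"claw": 1,"delta_pos": [0,1.3,-4.6],"twist": [0,0,0]},
    {"claw": 1,"delta_pos": [0,1.4,-4.5],"twist": [0,0,0]},
    {"claw": 1,"delta_pos": [0,1.5,-4.5],"twist": [0,0,0]}
  ]
}}

```text
clock: 13.9
eef_pos: [461.3, 25.1, 274.4]
orientation: [[-0.268, 0.963, 0.006], [0.963, 0.268, 0.0], [-0.001, 0.006, -1.0]]
ft_force: [14.7, 2.9, -11.5]
gripper_width: 24.4
```

```bash
python3 -c "
from h import *
mom();go(gp(0.0))"
```

```text
t 13.9 th 0.289 r 189.4 y 0.1 Ft -6.2 Fr -17.8 Fy -1.1 w 24.4
wrist_torque [ 0.13 -1.29  0.24] ty -1.28 M(TCP)->equiv N at grip -8.6 pure F at TCP -1.9
t 13.9 pos [461.3  25.1 274.4] delta [ -0.2  24.3 -48.9] /n [ -0.22  24.33 -48.95] twist [0.36 0.07 0.05] F [ 14.7   2.9 -11.5] w 24.4
```

Emit:
{"fn": "arm_command", "kwargs": {
  "commands": [
    {"claw": 1,"delta_pos": [0,1.0,-2.5],"twist": [0,0,0]},
    {"claw": 1,"delta_pos": [0,1.6,-4.4],"twist": [0,0,0]},
    {"claw": 1,"delta_pos": [0,1.7,-4.4],"twist": [0,0,0]},
    {"claw": 1,"delta_pos": [0,1.8,-4.4],"twist": [0,0,0]},
    {"claw": 1,"delta_pos": [0,1.9,-4.3],"twist": [0,0,0]},
    {"claw": 1,"delta_pos": [0,2.0,-4.3],"twist": [0,0,0]},
    {"claw": 1,"delta_pos": [0,2.1,-4.3],"twist": [0,0,0]},
    {"claw": 1,"delta_pos": [0,0,0],"twist": [0,0,0]}
  ],
  "grip_force": 50
}}

```text
clock: 14.57
eef_pos: [472.9, 28.3, 303.6]
orientation: [[-0.268, 0.963, 0.006], [0.963, 0.268, 0.001], [-0.001, 0.006, -1.0]]
ft_force: [7.3, 1.7, -2.2]
gripper_width: 24.4
```

```bash
python3 -c "
from h import *
mom();go(gp(0.0))"
```

```text
t 14.57 th 0.123 r 189.8 y 0.2 Ft 1.6 Fr -7.7 Fy -0.3 w 24.4
wrist_torque [ 0.22 -1.3   0.27] ty -1.32 M(TCP)->equiv N at grip -3.2 pure F at TCP 3.7
t 14.57 pos [472.9  28.3 303.6] delta [ -0.2  12.1 -19.9] /n [ -0.19  12.12 -19.86] twist [0.32 0.06 0.05] F [ 7.3  1.7 -2.2] w 24.4
```

Emit:
{"fn": "arm_command", "kwargs": {
  "commands": [
    {"claw": 1,"delta_pos": [0,2.3,-4.1],"twist": [0,0,0]},
    {"claw": 1,"delta_pos": [0,2.4,-4.1],"twist": [0,0,0]},
    {"claw": 1,"delta_pos": [0,2.5,-4.0],"twist": [0,0,0]},
    {"claw": 1,"delta_pos": [0,2.5,-4.0],"twist": [0,0,0]},
    {"claw": 1,"delta_pos": [0,2.4,-3.7],"twist": [0,0,0]},
    {"claw": 1,"delta_pos": [0,0,0],"twist": [0,0,0]},
    {"claw": 1,"delta_pos": [0,0,0],"twist": [0,0,0]}
  ],
  "grip_force": 40
}}

```text
clock: 15.15
eef_pos: [482.8, 31.0, 321.3]
orientation: [[-0.267, 0.964, 0.0], [0.964, 0.267, -0.001], [-0.001, -0.0, -1.0]]
ft_force: [6.9, 0.5, -6.2]
gripper_width: 24.4
```

```bash
python3 -c "
from h import *
mom();go(gp(0.0))
s=grab_frame('side')
cv2.imwrite('pics/s11.png',s[60:240,140:380].repeat(3,0).repeat(3,1))"
```

```text
t 15.15 th 0.015 r 190.2 y 0.0 Ft -1.3 Fr -9.1 Fy -1.3 w 24.4
wrist_torque [-0.05 -0.6  -0.1 ] ty -0.57 M(TCP)->equiv N at grip -2.4 pure F at TCP 0.6
t 15.15 pos [482.8  31.  321.3] delta [-0.   1.7 -2.2] /n [-0.03  1.71 -2.21] twist [-0.    0.05 -0.03] F [ 6.9  0.5 -6.2] w 24.4
```

View pics/s11.png

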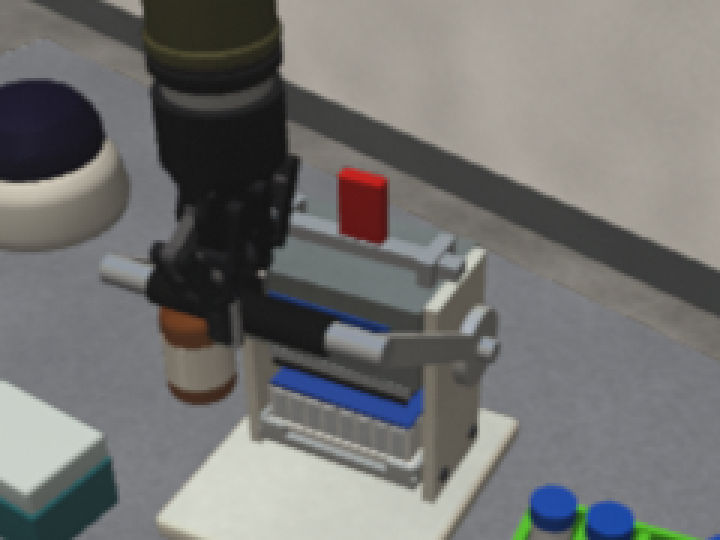

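```bash
python3 -c "
from h import *
for n in('s5','s11'):
    f=cv2.imread(f'pics/{n}.png')[1::3,1::3].astype(int)
    b=(f[...,0]>90)&(f[...,0]-f[...,2]>50)&(f[...,0]-f[...,1]>30)
    b[:118]=0;b[150:]=0;b[:,:88]=0;b[:,145:]=0
    for u in range(94,130,5):
        r=np.where(b[:,u])[0];print(n,u,r.min()if len(r)else None,r.max()if len(r) else None)
PIV=G0-[0,0,54]+190*np.cos(A0)*EX-np.array([0,0,190*np.sin(A0)])
print(PIV); P=PIV-30*EX-40*EX-PIV[2]*np.array([0,0,1])
a=proj('side',P+[0,0,90]);b2=proj('side',P+[0,0,96]);print(a,b2)
"
```

```text
s5 94 122 126
s5 99 124 128
s5 104 125 129
s5 109 127 131
s5 114 128 133
s5 119 130 134
s5 124 132 136
s5 129 133 138
s11 94 122 128
s11 99 124 130
s11 104 125 131
s11 109 127 133
s11 114 129 135
s11 119 130 136
s11 124 132 138
s11 129 133 140
[634.47837258  72.99268379 160.52047709]
[245.46313281 204.96165486] [245.35726356 202.98425442]
```

The front lower edge of the mat is 2 px lower than before, and 6 mm predicts 2.0 px, so the mat is home. I'll nudge to the top stop, then release.

Emit:
{"fn": "arm_command", "kwargs": {
  "commands": [
    {"claw": 1,"delta_pos": [0,1.0,-1.5],"twist": [0,0,0]},
    {"claw": 1,"delta_pos": [0,0,0],"twist": [0,0,0]},
    {"claw": 1,"delta_pos": [0,0,0],"twist": [0,0,0]},
    {"claw": 0.2,"delta_pos": [0,0,0],"twist": [0,0,0]},
    {"claw": -0.4,"delta_pos": [0,0,0],"twist": [0,0,0]},
    {"claw": -1,"delta_pos": [0,0,0],"twist": [0,0,0]},
    {"claw": -1,"delta_pos": [0,0,0],"twist": [0,0,0]},
    {"claw": -1,"delta_pos": [0,0,0],"twist": [0,0,0]}
  ]
}}

```text
clock: 15.87
eef_pos: [483.3, 31.1, 324.3]
orientation: [[-0.267, 0.964, 0.0], [0.964, 0.267, 0.0], [0.0, 0.0, -1.0]]
ft_force: [-0.7, 0.4, 1.3]
gripper_width: 80.5
```

```bash
python3 -c "
from h import *
mom();go([486,31,403],6)"
```

```text
t 15.87 th 0.000 r 191.5 y 0.0 Ft 0.7 Fr 1.2 Fy 0.6 w 80.5
wrist_torque [-0.04 -0.01  0.04] ty 0.00 M(TCP)->equiv N at grip 0.5 pure F at TCP 0.5
t 15.87 pos [483.3  31.1 324.3] delta [ -0.8   2.6 -78.7] /n [ -0.13   0.44 -13.12] twist [ 0.02 -0.01 -0.02] F [-0.7  0.4  1.3] w 80.5
```

Released. I'll rise, then go back over the tab at about (635,67), where I left it.

Emit:
{"fn": "arm_command", "kwargs": {
  "commands": [
    {"claw": -1,"delta_pos": [0,1,-8],"twist": [0,0,0]},
    {"claw": -1,"delta_pos": [0,0,-15],"twist": [0,0,0]},
    {"claw": -1,"delta_pos": [0,0,-19],"twist": [0,0,0]},
    {"claw": -1,"delta_pos": [0,0,-19],"twist": [0,0,0]},
    {"claw": -1,"delta_pos": [0,0,-19],"twist": [0,0,0]},
    {"claw": -1,"delta_pos": [0,0,0],"twist": [0,0,0]}
  ]
}}

```text
clock: 16.37
eef_pos: [485.6, 31.4, 408.7]
orientation: [[-0.267, 0.964, 0.007], [0.964, 0.267, 0.002], [0.0, 0.007, -1.0]]
ft_force: [0.2, -0.6, -0.0]
gripper_width: 86.0
```

Emit:
{"fn": "arm_command", "kwargs": {
  "commands": [
    {"claw": -1,"delta_pos": [-1,31,0],"twist": [0,0,0]},
    {"claw": -1,"delta_pos": [-1,31,0],"twist": [0,0,0]},
    {"claw": -1,"delta_pos": [-1,31,0],"twist": [0,0,0]},
    {"claw": -1,"delta_pos": [-1,31,0],"twist": [0,0,0]},
    {"claw": -1,"delta_pos": [-1,31,0],"twist": [0,0,0]},
    {"claw": -1,"delta_pos": [0,0,0],"twist": [0,0,0]},
    {"claw": -1,"delta_pos": [0,0,0],"twist": [0,0,0]}
  ]
}}

```text
clock: 16.95
eef_pos: [635.8, 68.8, 401.7]
orientation: [[-0.268, 0.964, -0.003], [0.964, 0.268, -0.002], [-0.001, -0.004, -1.0]]
ft_force: [-0.2, 0.1, -0.0]
gripper_width: 85.2
```

```bash
python3 -c "
from h import *
go([635.2,68,318],6)
s=grab_frame('side')
cv2.imwrite('pics/s12.png',s[60:240,140:380].repeat(3,0).repeat(3,1))"
```

```text
t 16.95 pos [635.8  68.8 401.7] delta [-0.5 -0.4 83.7] /n [-0.08 -0.07 13.96] twist [-0.23  0.07  0.02] F [-0.2  0.1 -0. ] w 85.2
```

View pics/s12.png

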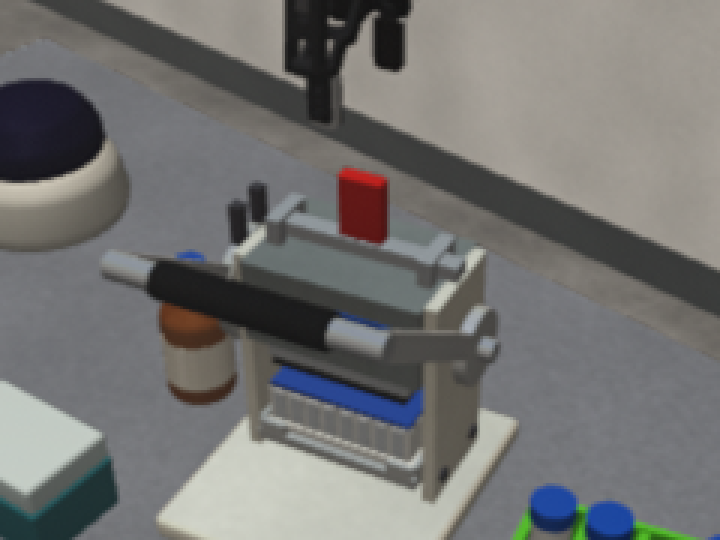

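The handle is at the top, in the same place as at the start, the mat is down, and the tab at (363,205) is under the open fingers. Down, grip, and slide it in.

Emit:
{"fn": "arm_command", "kwargs": {
  "commands": [
    {"claw": -1,"delta_pos": [0,0,14],"twist": [0,0,0]},
    {"claw": -1,"delta_pos": [0,0,14],"twist": [0,0,0]},
    {"claw": -1,"delta_pos": [0,0,14],"twist": [0,0,0]},
    {"claw": -1,"delta_pos": [0,0,14],"twist": [0,0,0]},
    {"claw": -1,"delta_pos": [0,0,14],"twist": [0,0,0]},
    {"claw": -1,"delta_pos": [0,0,13],"twist": [0,0,0]},
    {"claw": -1,"delta_pos": [0,0,0],"twist": [0,0,0]},
    {"claw": -1,"delta_pos": [0,0,0],"twist": [0,0,0]}
  ]
}}

```text
clock: 17.67
eef_pos: [634.2, 67.8, 321.3]
orientation: [[-0.267, 0.964, -0.0], [0.964, 0.267, 0.001], [0.001, -0.0, -1.0]]
ft_force: [0.4, -0.9, 0.9]
gripper_width: 85.4
```

Emit:
{"fn": "arm_command", "kwargs": {
  "commands": [
    {"claw": 1,"delta_pos": [0,0,0],"twist": [0,0,0]},
    {"claw": 1,"delta_pos": [0,0,0],"twist": [0,0,0]},
    {"claw": 1,"delta_pos": [0,0,0],"twist": [0,0,0]},
    {"claw": 1,"delta_pos": [0,0,0],"twist": [0,0,0]},
    {"claw": 1,"delta_pos": [0,0,0],"twist": [0,0,0]},
    {"claw": 1,"delta_pos": [0,0,0],"twist": [0,0,0]},
    {"claw": 1,"delta_pos": [0,0,0],"twist": [0,0,0]},
    {"claw": 1,"delta_pos": [0,0,0],"twist": [0,0,0]}
  ]
}}

```text
clock: 18.33
eef_pos: [635.7, 68.2, 321.5]
orientation: [[-0.267, 0.964, 0.002], [0.964, 0.267, 0.0], [-0.0, 0.002, -1.0]]
ft_force: [3.7, 1.0, 0.2]
gripper_width: 13.3
```

Emit:
{"fn": "arm_command", "kwargs": {
  "commands": [
    {"claw": 1,"delta_pos": [5,0,0],"twist": [0,0,0]},
    {"claw": 1,"delta_pos": [6,0,0],"twist": [0,0,0]},
    {"claw": 1,"delta_pos": [6,0,0],"twist": [0,0,0]},
    {"claw": 1,"delta_pos": [6,0,0],"twist": [0,0,0]},
    {"claw": 1,"delta_pos": [6,0,0],"twist": [0,0,0]},
    {"claw": 1,"delta_pos": [5,0,0],"twist": [0,0,0]},
    {"claw": 1,"delta_pos": [0,0,0],"twist": [0,0,0]},
    {"claw": 1,"delta_pos": [0,0,0],"twist": [0,0,0]}
  ]
}}

```text
clock: 19.0
eef_pos: [626.6, 100.7, 321.5]
orientation: [[-0.267, 0.964, 0.002], [0.964, 0.267, 0.0], [-0.0, 0.002, -1.0]]
ft_force: [4.8, -0.7, 0.1]
gripper_width: 13.2
```

```bash
python3 -c "
from h import *
s=get_state();print((s['eef_pos']-[626.2,101.9,318.7])@EY,s['ft_force']@EY);go([626,102,318])
s=grab_frame('side')
cv2.imwrite('pics/s13.png',s[60:240,140:380].repeat(3,0).repeat(3,1))"
```

```text
-1.230874312547904 -1.9073534827700325
t 19.0 pos [626.6 100.7 321.5] delta [ 1.4 -0.2  3.5] /n [ 1.38 -0.24  3.48] twist [ 0.12  0.03 -0.01] F [ 4.8 -0.7  0.1] w 13.2
```

View pics/s13.png

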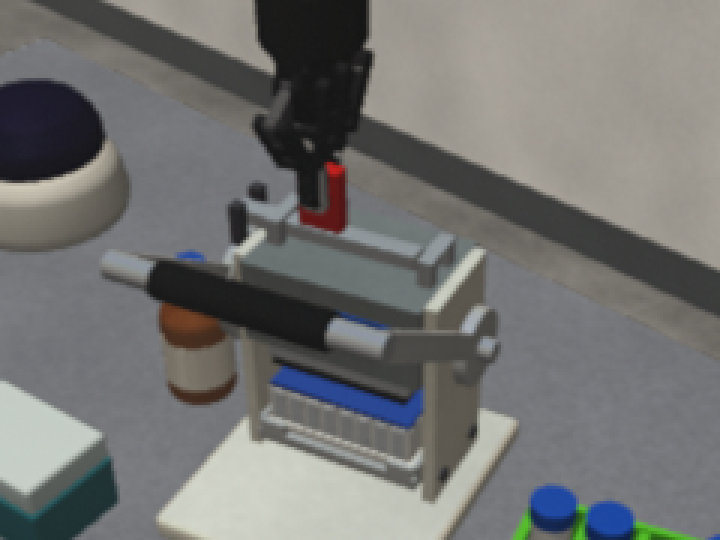

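The bar end is back between the teeth at about (250,208). I'll nudge it the last millimetre or so, release and lift away.

Emit:
{"fn": "arm_command", "kwargs": {
  "commands": [
    {"claw": 1,"delta_pos": [2,0,0],"twist": [0,0,0]},
    {"claw": 1,"delta_pos": [0,0,0],"twist": [0,0,0]},
    {"claw": 1,"delta_pos": [0,0,0],"twist": [0,0,0]},
    {"claw": -1,"delta_pos": [0,0,0],"twist": [0,0,0]},
    {"claw": -1,"delta_pos": [0,0,0],"twist": [0,0,0]},
    {"claw": -1,"delta_pos": [0,0,0],"twist": [0,0,0]},
    {"claw": -1,"delta_pos": [0,0,0],"twist": [0,0,0]},
    {"claw": -1,"delta_pos": [0,0,0],"twist": [0,0,0]}
  ]
}}

```text
clock: 19.72
eef_pos: [625.0, 102.8, 320.9]
orientation: [[-0.267, 0.964, -0.001], [0.964, 0.267, 0.0], [0.0, -0.001, -1.0]]
ft_force: [0.0, 0.8, -0.3]
gripper_width: 73.1
```

Emit:
{"fn": "arm_command", "kwargs": {
  "commands": [
    {"claw": -1,"delta_pos": [0,0,-5],"twist": [0,0,0]},
    {"claw": -1,"delta_pos": [0,0,-15],"twist": [0,0,0]},
    {"claw": -1,"delta_pos": [0,0,-20],"twist": [0,0,0]},
    {"claw": -1,"delta_pos": [0,0,-20],"twist": [0,0,0]},
    {"claw": -1,"delta_pos": [0,0,-20],"twist": [0,0,0]},
    {"claw": -1,"delta_pos": [0,0,0],"twist": [0,0,0]},
    {"claw": -1,"delta_pos": [0,0,0],"twist": [0,0,0]},
    {"claw": -1,"delta_pos": [0,0,0],"twist": [0,0,0]}
  ]
}}

```text
clock: 20.38
eef_pos: [625.1, 102.7, 400.5]
orientation: [[-0.267, 0.964, -0.001], [0.964, 0.267, -0.0], [0.0, -0.001, -1.0]]
ft_force: [-0.7, -0.3, -0.4]
gripper_width: 85.5
```

```bash
python3 -c "
from h import *
go([626,102,400])
s=grab_frame('side');cv2.imwrite('pics/s14.png',s)
for f in (cv2.imread('pics/side0.png'),s):
    f=f.astype(int);red=(f[...,2]>110)&(f[...,1]<60)&(f[...,0]<60);print(comp(red,(235,100,275,145))[2])
"
```

```text
t 20.38 pos [625.1 102.7 400.5] delta [-0.9  0.7  0.5] /n [-0.9   0.66  0.49] twist [-0.05 -0.01 -0.01] F [-0.7 -0.3 -0.4] w 85.5
[246.72413793 115.63793103]
[246.35087719 115.54385965]
```

View pics/s14.png

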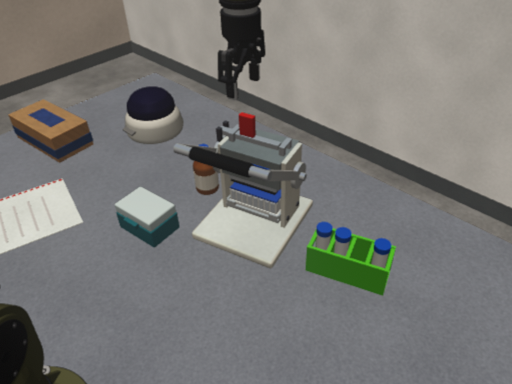

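The tab is back within 0.4 px of its start at (246,116). The rack, box and bottle are unmoved, the handle is up and the gripper is clear. Handing in.

```bash
python3 -c "
from cell import *
print(job_done())"
```

```text
the job is handed in; nothing more can be done
None
```

I finished the pressing job and handed it in at about 20.5 s of the 70 s allowed; the hand-in reports no verdict.

**What I did**
- I drew the lock bar back about 34 mm.
- I pinched the crossbar and pulled the handle along its arc to about 0.456 rad.
- I held about 25 N at the crossbar for 1.3 s.
- I eased the handle back to the top, still gripped, before letting go, then slid the lock bar home.

**Last checks**
- **Mat:** its front edge sits 2 px lower than at the start, and the 6 mm travel predicts 2.0 px. The picture resolves only about 1 mm, so the 0.8 mm tolerance rests mostly on the steep rise in force.
- **Handle:** it looks as it did at the start, fully up.
- **Lock bar:** the tab is within 0.4 px of where it started.
- **Surroundings:** the rack, tip box and bottle look unmoved, and the gripper is clear of everything.

**What disagreed**
- The crossbar did not turn freely in the pinch, so the force readings on the way down were uneven. They rose to about 20 N, fell to 9 N, then climbed steadily to 25 N.
- The pictures show no mat movement from about 0.39 rad on, so the mat may have been home earlier than the force suggested.
- I never measured the force between pad and mat directly. I estimate about 75 N from the pull at the crossbar, between the 35 N needed and the 120 N limit.

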